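# Ready the jar filler: drip tray out, guard latched

### The arm

A 6-joint arm with a two-finger parallel gripper is mounted at the origin on the work surface. World frame = base frame: x ahead of the robot, y to its left, z up, the work surface at z = 0. Lengths are in m, angles in rad, forces in N, time in s.
With the tool pointing down it reaches from about 0.35 to 0.975 m from the base axis. Payload 7.1 kg.
Tool frame: the origin (TCP) lies midway between the tips of the shut fingers; the grasp point (between the pads) lies behind it (hold_point_z is the z of the grasp point in the tool frame, in m); z points along the fingers, y is the line along which they close (so a half turn about z gives the same grasp; the last joint's range is limited). The gripper opens to 88 mm and grips with 3 to 60 N. Pads are 20 mm wide; open, the fingers measure 115 mm over their backs; the gripper's body (75 mm by 178 mm) begins 61 mm behind the grasp point.
Start: joints at [-1.209, 0.423, 1.63, -0, 1.089, -0.019], TCP at [0.232, -0.58, 0.223] pointing down, gripper open.
Joint ranges: [-3, 3], [-0.9, 2.11], [0.09, 2.58], [-1.31, 4.45], [0.11, 2.69], [-2.54, 2.54]. Speed limits (rad/s): [2.39, 2.39, 3.01, 3.14, 3.14, 3.14].

### API

Orientations are given as a unit quaternion [w, x, y, z].
In Python, from plant import get_state, snapshot, camera_params, sign_off, hold_point_z gives the robot as it stands.
- The arm moves only by the tool arm_command, never from a script. Its argument "plan" is a list of rows, each a list of 7 numbers: the closure, from -1 (fully open) to 1 (shut), so that 0 is half open, then the shift along the tool's x, y, z in cm, then the turn, a rotation vector about the tool's x, y, z in degrees. In form: [[jaw, dx, dy, dz, wx, wy, wz], ...]. A call has 1 to 5 rows; each row is the pose to reach, as a shift and turn from the pose commanded when the call began, along the tool's axes at that moment; what a row does not reach only later rows make up. A row lasts 1/12 s, in which the tool goes at most 41.7 mm and 7.16 degrees, less where a joint would pass 70% of its speed; a pose out of reach is approached as far as the arm can. A call with a gripper value outside its range is refused whole. The fingers move at their own pace and stop on an object; the grip force is fixed at half the most. Time passes only in rows, so rows that repeat a pose let the fingers close. It gives the time, the measured TCP pose, the force, the opening and the grip force at its end, in the units of the state.
- get_state(): the state, without advancing time (a new reading comes with each control period).
- snapshot(name): name is "scene" or "top" or "wrist"; returns the picture (400x640x3 uint8, red, green, blue); there is no depth.
- camera_params(name): a dict with "intrinsics" (3x3 intrinsics, pixels), "k1" (the pictures are not rectified: a ray, as slopes to the right and down, at radius r is drawn at 1 + k1 r^2 times it, then the intrinsics apply), "R" (3x3) and "t" (3): a world point X has camera coordinates R X + t. Camera axes: x right, y down, z forward; pixel columns grow to the right and rows downward; lengths in m; the calibration is good to about 2 mm. A picture is of the moment at which its call begins: read the wrist's pose just before it. camera_params takes no time and is no camera call; for the wrist camera it gives the pose at the moment of the call.
- sign_off(): hands the job in; it is judged then, once.
The state is a dict: "t": time; "joint_pos": joint angles; "joint_vel": joint speeds; "joint_torque": joint torques, N m; "tool_pos": TCP position; "orientation": TCP orientation; "force": force on the tool from outside, world axes, zero at the start; "ft_torque": the same for the moment, N m; "grip_width": finger opening in m; "gripper_force": force on a finger pad.
Only numpy, scipy, OpenCV 4.12 (cv2) and the standard library are available. Lean on these libraries where they do the work, as an engineer would, in place of code of your own. Each camera call takes 0.05 s, during which the arm holds its last target. There are 200 camera calls.

### The job

Get the jam filler ready to run: swing the drip tray out (its lever has a black knob) from under the nozzle until it clicks into its parked position at the end stop, then slide the clear guard shut until its latch clicks and holds it fully home. Leave the empty jar standing under the nozzle and everything else on the table where it is.

Things in the scene. Friction and masses are not known exactly. Their poses are not given: they have to be found in the camera images.
- filler: bench-top jar filler. Origin on the table under the nozzle's axis; +x along the bed to the housing (the way the guard closes), +y the knob's side, z up. In this frame, mm: flat bed x -345 to 80, y -110 to 110, top z 30; metal housing x 80 to 300, y -95 to 95, to z 360, on it a round hopper 232 wide, centred at x 205, to z 516
- nozzle_tip (a point): lower end of the nozzle, 185 above the table, under the head: a metal box that reaches out of the housing over the bed, x -155 to 90, y -75 to 75, z 270 to 365 in the filler's frame. The head overhangs the shut guard's handle by 25, so the gripper there must lean back, its body away from the housing, to pass below and in front of the head
- guard (a joint): slide of the clear guard, m: 0 = fully home and latched, grows as it opens (towards -x of the filler), to 0.25. It slides with 2 to 3 N; from 0.017 to 0.007 the spring roller latch resists, about 10 N in all, then it draws the guard the last 7 mm home with a click and holds it there. Left short of that, it stays open. Cannot shut with the drip tray under the nozzle: they meet
- guard_panel (a point): point on the middle of the guard's end panel, 150 above the table. The guard is a U-shaped clear shield, 5 thick, in a slim steel frame, 190 wide along the filler's y, z 45 to 205; its two side panels run from the end panel 135 towards the housing. Axes as the filler's; with the guard home it lies at x -85, y 0 of the filler
- guard_handle (a point): centre of the guard's handle: a level round steel bar, 14 thick, 120 long along the filler's y, 150 above the table, 45 out (towards -x) from the end panel with 35 clear between, on a stub at each end. Axes as the filler's. With the guard home it lies at x -130, y 0 of the filler. May be pushed with the closed fingers from the -x side
- drip_tray (a joint): angle of the drip tray's crank, rad: 0 = cup under the nozzle, grows as it swings out, clockwise seen from above, to its end stop at 1.70. It turns with about 1 N at the knob; from 1.15 to 1.45 a ball detent resists, about 4 N at the knob, then it pushes the tray on to the stop with a click and holds it there
- drip_knob (a point): centre of the tray's knob: upright, black, round, 16 thick, 45 tall (z 160 to 205), on the end of a flat hand lever (top at z 160), 85 from the pivot axis. In the filler's frame it lies at x -24, y 168 with the tray at 0, and at x 102, y 192 at the end stop
- drip_cup (a point): underside of the tray's shallow steel cup, 64 across, z 150 to 168, on a flat arm of the same crank, 135 from the pivot, 98 degrees behind the lever in the sense of the swing. Parked, it lies at x -67, y 191 of the filler
- drip_pivot (a point): point on the upright axis of the crank, level with the middle of the knob (z 182); at x 50, y 125 of the filler. Post, disc and hub below it reach up to z 165
- nest_jar: empty open glass jar, 68 wide, 95 tall, standing on a white disc on the bed under the nozzle; its mouth is 129 above the table, 21 under the drip cup. Origin at the centre of its underside. Stays where it is
- jar_far: full jam jar with lid, 70 wide, 100 tall, beside the bed on the side away from the knob. Origin at the centre of its underside. Leave alone
- jar_near: the same kind of jar, beside the bed on the knob's side. Origin at the centre of its underside. Leave alone
- sponge: yellow sponge, 110 x 70 x 30. Leave alone
- lid_stack: stack of five jar lids, 70 wide, 55 tall. Leave alone
- funnel: steel jar funnel standing on its wide rim, 110 wide, 85 tall. Leave alone
- ladle: steel spoon lying on the table, on the knob's side of the filler. Leave alone

How it is judged:
On the way, in this order (a step that is already met when the one before it is completed fails the run):
1. the drip tray is swung out and seated in its end detent (value of joint drip_tray above 1.62 rad), for 0.2 s.
2. the guard is fully home with its latch caught (value of joint guard below 0.004 m), for 0.2 s.
At the end, for the whole second after the job is handed in: Drip tray against its end stop in the detent (joint over 1.62 rad), guard home in its latch (joint under 4 mm) and at rest, the empty jar still upright on its disc under the nozzle (within 20 mm) (value of joint drip_tray above 1.62 rad and value of joint guard below 0.004 m and not (velocity of joint guard above 0.02 m/s or velocity of joint guard below -0.02 m/s) and x of nest_jar in the frame of filler between -0.02 and 0.02 m and y of nest_jar in the frame of filler between -0.02 and 0.02 m and angle between nest_jar's own z axis and vertical below 0.1 rad); the robot touches nothing.
It fails at once if the empty jar is knocked over or off its place (tilted over 0.35 rad or moved over 30 mm) (angle between nest_jar's own z axis and vertical above 0.35 rad or distance of nest_jar from where it was at the start of the episode above 0.03 m).
It fails at once if another loose thing on the table is moved by more than 30 mm (distance of any of jar_far, jar_near, sponge, lid_stack, funnel, ladle from where it was at the start of the episode above 0.03 m).
It also fails if it takes over 56 s, if anything falls off the work surface, if the arm or the gripper's body presses on something with over 40 N, if the wrist force passes 120 N, or if a joint passes its speed limit or range.

## Working session

There is one attempt and no reset: what is moved stays moved. The work goes in short steps, Python scripts to look and compute and a tool call to move; the robot and the scene stay as the last step left them, time stands still between calls to the robot, and variables do not carry over. Pictures are saved under pics/ and viewed, at most 10 in all, crops included, and the job is handed in when it is done.

Besides the shell and the picture viewer there is one more tool, called after "Request:" by a JSON object that holds its "name" and its "arguments". arm_command: Moves the arm, as the interface text tells. Its arguments: {"type":"object","properties":{"plan":{"type":"array","items":{"type":"array","items":{"type":"number"}}}},"required":["plan"]}

```bash
mkdir -p pics; ls
python3 - <<'E'
from plant import *
import cv2, numpy as np
s=get_state();print(s, hold_point_z)
for n in("scene","top"):
    im=snapshot(n);cv2.imwrite(f"pics/{n}0.png",im[:,:,::-1]);p=camera_params(n);print(n,p)
E
```

```text
pics
{'t': 0.0, 'joint_pos': array([-1.20898187e+00,  4.23800669e-01,  1.63069978e+00, -1.14763553e-05,
        1.08860830e+00, -1.89865452e-02]), 'joint_vel': array([ 0.00140122,  0.00138873,  0.00124546,  0.0007196 , -0.00074555,
       -0.00211371]), 'joint_torque': array([-1.45229329e-03, -5.44637990e+01, -2.73668557e+01,  6.42918237e-02,
        2.27236538e-02, -1.15460157e-04]), 'tool_pos': array([ 0.23211904, -0.57968995,  0.22192294]), 'orientation': array([-7.46073664e-04,  9.81927731e-01,  1.89254737e-01, -1.34312390e-04]), 'force': array([0.14340757, 0.53014679, 0.27127538]), 'ft_torque': array([-0.03266116,  0.01506947, -0.0166718 ]), 'gripper_force': 0.0, 'grip_width': 0.08778001733364102} -0.0187
scene {'intrinsics': array([[417.87733116,   0.        , 321.30226729],
       [  0.        , 417.87733116, 199.49195341],
       [  0.        ,   0.        ,   1.        ]]), 'k1': 0.021019309951107106, 'R': array([[-0.60596202, -0.79548337, -0.00402975],
       [-0.75785251,  0.5788216 , -0.30104008],
       [ 0.24180488, -0.1793649 , -0.95360297]]), 't': array([0.23331067, 0.43563308, 1.38929676])}
top {'intrinsics': array([[428.46666223,   0.        , 322.01580169],
       [  0.        , 428.46666223, 194.68747576],
       [  0.        ,   0.        ,   1.        ]]), 'k1': 0.034274862219677155, 'R': array([[ 0.01405131, -0.99972305, -0.01887789],
       [-0.98648574, -0.01077801, -0.16349227],
       [ 0.16324353,  0.02092005, -0.98636398]]), 't': array([-0.06749874,  0.50974677,  1.41715447])}
```

View pics/scene0.png

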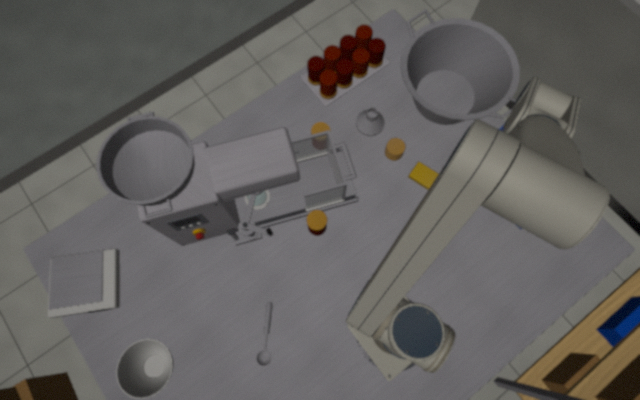

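View pics/top0.png

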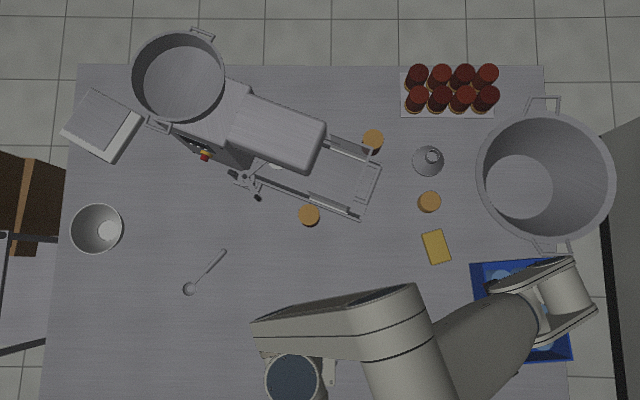

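The top view has the filler head at about (277,132), the knob at (258,198), and the guard handle around (370,185). In the scene view the knob is at (270,233). I'll zoom in on both.

Run:
```python
import cv2, numpy as np
a=cv2.imread("pics/top0.png")[110:230,190:390];b=cv2.imread("pics/scene0.png")[110:250,190:370]
f=lambda c,k:cv2.convertScaleAbs(cv2.resize(c,None,fx=k,fy=k,interpolation=cv2.INTER_CUBIC),alpha=1.5)
cv2.imwrite("pics/a.png",f(a,4));cv2.imwrite("pics/b.png",f(b,4))
```

```text
(no output)
```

View pics/a.png

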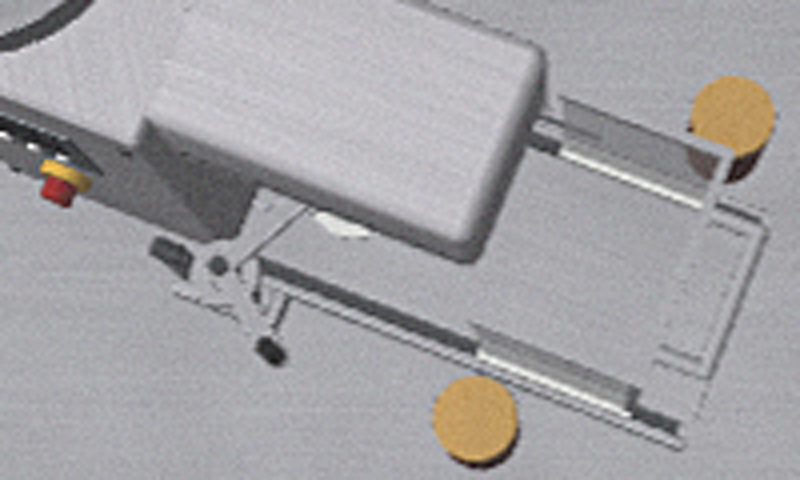

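View pics/b.png

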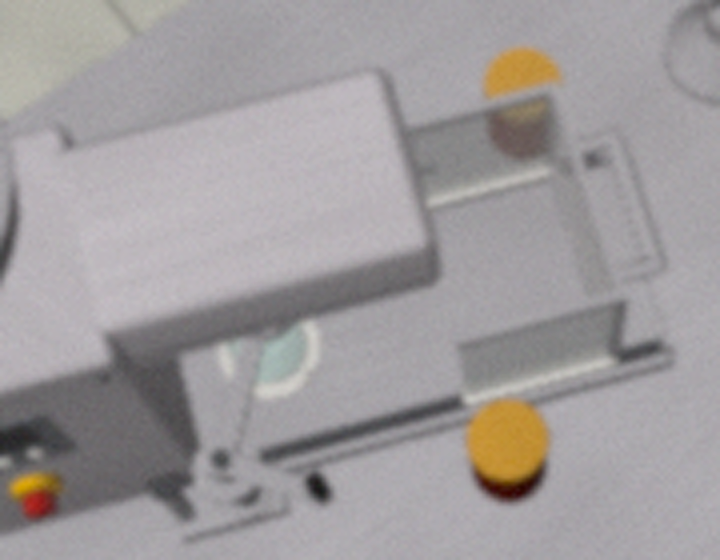

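Top-crop pixels: knob (271,350), hub (218,265), bed near corner (683,443), head front corners (470,258) and (545,50), handle ends (700,372) and (765,232). Scene-crop pixels: knob (318,487), bed corner (672,352), hub (220,458), handle ends (657,268) and (618,138). The guard is well open. I'll triangulate these and fit the filler frame.

```bash
cat > h.py <<'E'
from plant import *
import numpy as np, cv2
def ray(n,uv,p=None):
    p=p or camera_params(n);K=p["intrinsics"]
    d=cv2.undistortPoints(np.array([[uv]],float),K,np.array([p["k1"],0,0,0,0]))[0,0]
    return -p["R"].T@p["t"], p["R"].T@np.r_[d,1]
def plane(n,uv,z,p=None):
    c,d=ray(n,uv,p);return c+d*(z-c[2])/d[2]
def tri(rays):
    A=np.zeros((3,3));b=np.zeros(3)
    for c,d in rays:
        d=d/np.linalg.norm(d);M=np.eye(3)-np.outer(d,d);A+=M;b+=M@c
    x=np.linalg.solve(A,b)
    e=[np.linalg.norm(np.cross(x-c,d/np.linalg.norm(d))) for c,d in rays]
    return x,max(e)
E
python3 - <<'E'
from h import *
ta=lambda u:(190+u[0]/4-.4,110+u[1]/4-.4); tb=ta
P=dict(knob=((271,350),(318,487),182),hub=((218,265),(220,458),170),bed=((683,443),(672,352),30),
 hn=((703,374),(657,270),150),hf=((767,230),(618,138),150),panelfar=((722,158),(548,95),205))
for k,(a,b,z) in P.items():
    x,e=tri([ray("top",ta(a)),ray("scene",tb(b))]);print(k,x.round(4),round(e,4),plane("top",ta(a),z).round(4),plane("scene",tb(b),z).round(4))
print("head",plane("top",ta((470,258)),.34),plane("top",ta((545,50)),.34))
E
```

```text
knob [0.4782 0.1358 0.1728] 0.001 [-28.2558 -31.563  182.    ] [-47.9058   6.8283 182.    ]
hub [0.5489 0.1835 0.1565] 0.0002 [-34.9616 -35.1467 170.    ] [-5.34101e+01  7.96000e-02  1.70000e+02]
bed [ 0.4245 -0.1924  0.0326] 0.001 [-2.7412  1.8843 30.    ] [-5.6357  7.7057 30.    ]
hn [ 0.4688 -0.2013  0.1329] 0.0012 [-21.4933  11.9467 150.    ] [-37.1223  43.3177 150.    ]
hf [ 0.5885 -0.2542  0.1219] 0.0014 [-34.4349  17.625  150.    ] [-50.1149  48.8506 150.    ]
panelfar [ 0.6318 -0.2115  0.1865] 0.0002 [-56.2488  18.7777 205.    ] [-79.3956  63.3131 205.    ]
head [ 0.51743809 -0.02607778  0.34      ] [ 0.66515835 -0.0752194   0.34      ]
```

```bash
cat >> h.py <<'E'
from scipy.optimize import least_squares
ta=lambda u:(190+u[0]/4-.4,110+u[1]/4-.4)
E
python3 - <<'E'
from h import *
print("handle",[plane(n,ta(u),.15).round(4) for n,u in(("top",(703,374)),("top",(767,230)),("scene",(657,270)),("scene",(618,138)))])
print("panel top far",plane("top",ta((722,158)),.205),plane("scene",ta((548,95)),.205))
print("knob",plane("top",ta((271,350)),.1825),plane("scene",ta((318,487)),.1825))
# frame fit: (local mm, pixel residuals as ray-plane xy at known heights)
o=[((-345,110),.03,"top",(683,443)),((-345,110),.03,"scene",(672,352)),((50,125),.165,"top",(218,265)),((50,125),.165,"scene",(220,458)),
 ((-155,75),.34,"top",(470,260)),((-155,-75),.34,"top",(546,50))]
W=[plane(n,ta(u),z)[:2] for _,z,n,u in o];L=np.array([a[0] for a in o])/1000
R=lambda a:np.array([[np.cos(a),-np.sin(a)],[np.sin(a),np.cos(a)]])
f=lambda p:np.ravel(L@R(p[2]).T+p[:2]-W)
s=least_squares(f,[.6,.1,1.22],loss="soft_l1",f_scale=.004);p=s.x;print(p,np.degrees(p[2]));print((f(p).reshape(-1,2)*1000).round(1))
w=lambda *q:(R(p[2])@(np.array(q)/1000)+p[:2]).round(4)
for q in[(50,125),(-24,168),(102,192),(-130,0),(0,0)]:print(q,w(*q))
inv=lambda X:((R(p[2]).T@(X[:2]-p[:2]))*1000).round(1)
print("local handle",[inv(plane(n,ta(u),.15)) for n,u in(("top",(703,374)),("top",(767,230)),("scene",(657,270)),("scene",(618,138)))])
print("local knob",inv(plane("top",ta((271,350)),.1825)),inv(plane("scene",ta((318,487)),.1825)))
for n,u in(("top",(475,418)),("scene",(508,440))):print("jar",inv(plane(n,ta(u),.1)))
E
```

```text
handle [array([ 0.4674, -0.1994,  0.15  ]), array([ 0.5832, -0.2503,  0.15  ]), array([ 0.4634, -0.1969,  0.15  ]), array([ 0.5777, -0.2456,  0.15  ])]
panel top far [ 0.62652688 -0.20983446  0.205     ] [ 0.62475211 -0.20566092  0.205     ]
knob [0.47749744 0.134551   0.1825    ] [0.47469958 0.13572115 0.1825    ]
[0.64619127 0.09372291 1.22122881] 69.97125637263342
[[-1.  -0.7]
 [ 0.6  0.7]
 [-1.5  1.6]
 [-0.1  0.1]
 [ 6.6 -0.1]
 [-1.6 -1.7]]
(50, 125) [0.5459 0.1835]
(-24, 168) [0.4801 0.1287]
(102, 192) [0.5007 0.2553]
(-130, 0) [ 0.6017 -0.0284]
(0, 0) [0.6462 0.0937]
local handle [array([-336.7,   67.6]), array([-344.8,  -58.7]), array([-335.6,   72.2]), array([-342.2,  -51.9])]
local knob [-19.4 172.5] [-19.3 175.5]
jar [-177.7  158.4]
jar [-177.2  162.3]
```

```bash
cat >> h.py <<'E'
from scipy.spatial.transform import Rotation as Ro
Y=1.2212;O=np.array([.6462,.0937])
def wl(x,y,z): # filler mm -> world m
    c,s=np.cos(Y),np.sin(Y);return np.r_[O+np.array([c*x-s*y,s*x+c*y])/1000,z/1000]
def frame(lean,ydir): # tool y at world heading ydir deg; z down, tipped 'lean' deg towards tool x
    yv=np.array([np.cos(np.radians(ydir)),np.sin(np.radians(ydir)),0]);z0=np.array([0,0,-1.]);x0=np.cross(yv,z0)
    z=np.cos(np.radians(lean))*z0+np.sin(np.radians(lean))*x0
    return Ro.from_matrix(np.c_[np.cross(yv,z),yv,z])
def go(p,rot=None):
    s=get_state();q=s["orientation"];C=Ro.from_quat([*q[1:],q[0]])
    d=C.inv().apply(np.array(p)-s["tool_pos"])*100
    w=np.degrees((C.inv()*rot).as_rotvec()) if rot else np.zeros(3)
    return d.round(2),w.round(1)
E
python3 - <<'E'
from h import *
F=frame(0,-99)
for p in[(.27,-.45,.34),(.36,-.2,.34),(.476,.135,.30)]:print(go(p,F))
E
```

```text
(array([  8.34, -10.66, -11.79]), array([-0.1,  0. , 30.8]))
(array([ 25.98, -30.52, -11.76]), array([-0.1,  0. , 30.8]))
(array([ 49.2 , -57.3 ,  -7.72]), array([-0.1,  0. , 30.8]))
```

Request:
{"name": "arm_command", "arguments": {"plan": [[-1,1.5,-2,-3,0,0,6],[-1,3,-4,-5.5,0,0,12],[-1,5,-6,-8,0,0,18],[-1,6.5,-8.5,-10,0,0,24],[-1,8.3,-10.7,-12,0,0,31]]}}

```text
t: 0.52
tool_pos: [0.2694, -0.4485, 0.3434]
orientation: [-0.0, 0.997, -0.083, -0.0]
force: [0.7, -0.3, 0.4]
grip_width: 0.0875
gripper_force: 0.0
```

Run:
```python
from h import *
F=frame(0,-99);print(get_state()["tool_pos"])
for p in[(.36,-.28,.33),(.41,-.08,.33),(.476,.135,.33)]:print(go(p,F))
```

```text
[ 0.26937746 -0.44851301  0.34337253]
(array([  6.16, -18.12,   1.34]), array([-0. ,  0. , -0.5]))
(array([  7.79, -38.67,   1.35]), array([-0. ,  0. , -0.5]))
(array([ 10.75, -60.96,   1.36]), array([-0. ,  0. , -0.5]))
```

Request:
{"name": "arm_command", "arguments": {"plan": [[-1,1.2,-3.8,0.3,0,0,0],[-1,2.4,-7.6,0.6,0,0,0],[-1,3.6,-11.4,0.9,0,0,0],[-1,4.8,-15.2,1.2,0,0,0],[-1,6,-19,1.3,0,0,0]]}}

```text
t: 0.93
tool_pos: [0.3591, -0.27, 0.3292]
orientation: [-0.0, 0.997, -0.08, -0.0]
force: [0.0, 0.3, 0.4]
grip_width: 0.0877
gripper_force: 0.0
```

Request:
{"name": "arm_command", "arguments": {"plan": [[-1,0.4,-4,0,0,0,0],[-1,0.7,-8,0,0,0,0],[-1,1,-12,0,0,0,0],[-1,1.4,-16,0,0,0,0],[-1,1.7,-20,0,0,0,0]]}}

```text
t: 1.35
tool_pos: [0.4077, -0.0754, 0.3297]
orientation: [-0.0, 0.997, -0.08, 0.0]
force: [0.4, -0.6, 0.5]
grip_width: 0.088
gripper_force: 0.0
```

Request:
{"name": "arm_command", "arguments": {"plan": [[-1,0.6,-4,0,0,0,0],[-1,1.2,-8,0,0,0,0],[-1,1.8,-12,0,0,0,0],[-1,2.4,-16,0,0,0,0],[-1,3,-20,0,0,0,0]]}}

```text
t: 1.77
tool_pos: [0.4693, 0.1175, 0.3296]
orientation: [0.0, 0.997, -0.08, -0.0]
force: [1.2, 0.4, -0.8]
grip_width: 0.0875
gripper_force: 0.0
```

Run:
```python
from h import *
F=frame(0,-99);print(get_state()["tool_pos"],get_state()["joint_pos"].round(2))
p=camera_params("wrist");im=snapshot("wrist");cv2.imwrite("pics/w1.png",im[:,:,::-1])
print(go((.476,.135,.25),F))
x=p["R"]@np.array([.476,.135,.205])+p["t"];print(p["intrinsics"]@(x/x[2]))
```

```text
[0.46928266 0.11748302 0.32958157] [ 0.22  0.09  1.82 -0.    1.23  1.95]
(array([ 0.26, -1.24,  7.97]), array([-0.2, -0.1, -0. ]))
[299.54926159 191.85121512   1.        ]
```

View pics/w1.png

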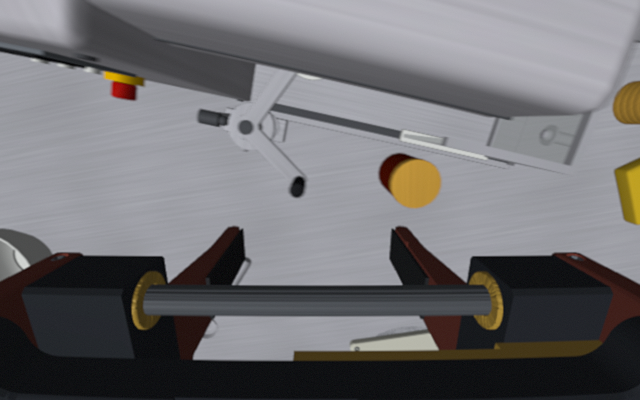

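The wrist view shows the knob top at about (299,183) and the hub top at (246,127). The black stop is at (212,117), and the space around the knob is free.

Run:
```python
from h import *
p=camera_params("wrist")
im=cv2.imread("pics/w1.png");g=im.max(2)[165:205,275:320]
m=(g<60).astype(np.uint8);n,l,st,c=cv2.connectedComponentsWithStats(m);i=1+np.argmax(st[1:,4]);print(st[i],c[i]+[275,165])
for z in(.16,.1825,.205):print(plane("wrist",c[i]+[275,165],z,p))
print("hub",plane("wrist",(246,127),.165,p), wl(50,125,165))
```

```text
[ 16  12  13  20 195] [297.42564103 186.68205128]
[0.47473855 0.14685223 0.16      ]
[0.47932153 0.14447422 0.1825    ]
[0.48390451 0.1420962  0.205     ]
hub [0.55056348 0.19049277 0.165     ] [0.54588705 0.18349038 0.165     ]
```

Run:
```python
from h import *
p=camera_params("wrist");im=snapshot("wrist")[:,:,::-1]
x=p["R"]@np.array([.477,.136,.1825])+p["t"];u=(p["intrinsics"]@(x/x[2]))[:2].astype(int);print(u)
o=u-[22,22];g=im.max(2)[o[1]:o[1]+44,o[0]:o[0]+44]
n,l,st,c=cv2.connectedComponentsWithStats((g<60).astype(np.uint8));i=1+np.argmax(st[1:,4]);print(st[i],c[i]+o)
print(plane("wrist",c[i]+o,.1825,p));print(get_state()["tool_pos"],go((.477,.137,.168),frame(0,-99)))
```

```text
[305 187]
[ 15  13  14  20 225] [304.95111111 188.02666667]
[0.47656073 0.1366211  0.1825    ]
[0.4703395  0.11986362 0.32936684] (array([ 0.39, -1.78, 16.14]), array([-0.1,  0. ,  0.1]))
```

Request:
{"name": "arm_command", "arguments": {"plan": [[-1,0.4,-1.7,3.5,0,0,0],[-1,0.4,-1.7,7,0,0,0],[-1,0.4,-1.7,10.5,0,0,0],[-1,0.4,-1.7,13.5,0,0,0],[-1,0.4,-1.7,16,0,0,0]]}}

```text
t: 2.28
tool_pos: [0.4746, 0.1305, 0.1674]
orientation: [0.001, 0.997, -0.08, -0.001]
force: [0.1, -0.3, -0.4]
grip_width: 0.0874
gripper_force: 0.0
```

Request:
{"name": "arm_command", "arguments": {"plan": [[0.5,0,0,0,0,0,0],[0.5,0,0,0,0,0,0],[0.5,0,0,0,0,0,0],[0.5,0,0,0,0,0,0],[0.5,0,0,0,0,0,0]]}}

```text
t: 2.7
tool_pos: [0.4772, 0.1316, 0.1714]
orientation: [-0.0, 0.997, -0.08, 0.002]
force: [-0.4, 0.5, -0.5]
grip_width: 0.0577
gripper_force: 0.0
```

Run:
```python
from h import *
P=wl(50,125,0)[:2];s=get_state();print(s["tool_pos"],s["grip_width"],s["joint_pos"].round(2))
k=np.array([.4766,.1366]);v=k-P;r=np.hypot(*v);a0=np.degrees(np.arctan2(v[1],v[0]))%360;print(r,a0,a0-70, "tray0",149.8-(a0-70))
for d in range(0,106,5):
    th=np.radians(149.8+69.97-d);q=P+.085*np.array([np.cos(th),np.sin(th)]);print(d,round(np.radians(d),2),q.round(4),go((*q,.168),frame(0,-99))[0])
```

```text
[0.47718744 0.13159878 0.17141543] 0.05767473719810945 [ 0.25  0.31  1.96 -0.    0.88  1.98]
0.08366242997671712 214.08838460400617 144.08838460400617 tray0 5.711615395993846
0 0.0 [0.4806 0.1291] [0.37 0.19 0.34]
5 0.09 [0.4761 0.135 ] [-0.17 -0.32  0.34]
10 0.17 [0.4721 0.1413] [-0.66 -0.87  0.34]
15 0.26 [0.4687 0.1479] [-1.1  -1.47  0.34]
20 0.35 [0.4659 0.1547] [-1.49 -2.1   0.34]
25 0.44 [0.4637 0.1618] [-1.82 -2.77  0.34]
30 0.52 [0.4621 0.1691] [-2.09 -3.46  0.34]
35 0.61 [0.4612 0.1764] [-2.3  -4.17  0.34]
40 0.7 [0.4609 0.1838] [-2.44 -4.9   0.34]
45 0.79 [0.4612 0.1912] [-2.53 -5.63  0.34]
50 0.87 [0.4622 0.1986] [-2.55 -6.37  0.34]
55 0.96 [0.4639 0.2058] [-2.5  -7.11  0.34]
60 1.05 [0.4661 0.2129] [-2.39 -7.85  0.34]
65 1.13 [0.469  0.2197] [-2.22 -8.57  0.35]
70 1.22 [0.4724 0.2263] [-1.98 -9.27  0.35]
75 1.31 [0.4765 0.2325] [-1.69 -9.95  0.35]
80 1.4 [0.481  0.2384] [ -1.33 -10.6    0.35]
85 1.48 [0.486  0.2438] [ -0.92 -11.22   0.35]
90 1.57 [0.4915 0.2488] [ -0.46 -11.8    0.35]
95 1.66 [0.4974 0.2533] [  0.05 -12.34   0.36]
100 1.75 [0.5037 0.2573] [  0.61 -12.83   0.36]
105 1.83 [0.5103 0.2607] [  1.2  -13.27   0.36]
```

Request:
{"name": "arm_command", "arguments": {"plan": [[0.5,0,-0.4,0.3,0,0,0],[0.5,0,-0.4,0.3,0,0,0],[0.5,0,-0.4,0.3,0,0,0],[0.5,0,-0.4,0.3,0,0,0],[0.5,0,-0.4,0.3,0,0,0]]}}

```text
t: 3.12
tool_pos: [0.4767, 0.1355, 0.1668]
orientation: [-0.0, 0.997, -0.08, 0.0]
force: [0.5, 0.1, -0.2]
grip_width: 0.025
gripper_force: 0.0
```

Run:
```python
from h import *
s=get_state();print(s["tool_pos"],s["grip_width"])
P=wl(50,125,0)[:2]
for d in range(5,116,10):
    th=np.radians(149.8+69.97-d);q=P+.085*np.array([np.cos(th),np.sin(th)]);print(d,go((*q,.168),frame(0,-99))[0])
p=camera_params("wrist");cv2.imwrite("pics/w2.png",snapshot("wrist")[:,:,::-1])
```

```text
[0.47666029 0.13548564 0.16676326] 0.0249589122771549
5 [-0.05  0.06 -0.12]
15 [-0.98 -1.1  -0.12]
25 [-1.7  -2.39 -0.12]
35 [-2.18 -3.79 -0.12]
45 [-2.41 -5.26 -0.12]
55 [-2.38 -6.74 -0.12]
65 [-2.1  -8.19 -0.12]
75 [-1.57 -9.58 -0.12]
85 [ -0.8  -10.85  -0.12]
95 [  0.17 -11.96  -0.12]
105 [  1.32 -12.89  -0.12]
115 [  2.62 -13.61  -0.12]
```

View pics/w2.png

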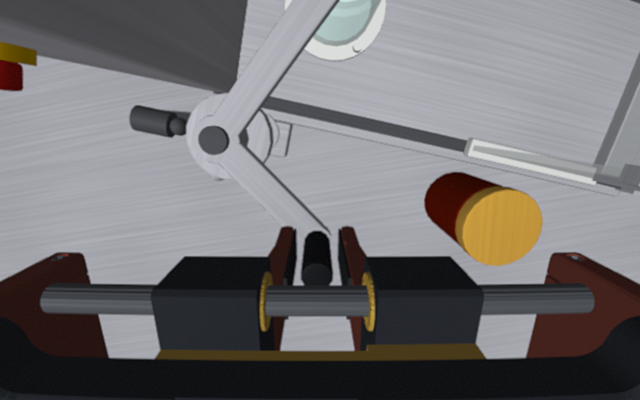

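The wrist view shows the knob at (317,258), caged between the finger pads. Now I'll swing it along its arc.

Request:
{"name": "arm_command", "arguments": {"plan": [[0.5,-0.55,-0.5,0,0,0,0],[0.5,-1,-1.1,0,0,0,0],[0.5,-1.4,-1.7,0,0,0,0],[0.5,-1.7,-2.4,0,0,0,0],[0.5,-2.0,-3.1,0,0,0,0]]}}

```text
t: 3.58
tool_pos: [0.4609, 0.1699, 0.1664]
orientation: [0.0, 0.997, -0.08, -0.001]
force: [-2.2, -0.8, -0.1]
grip_width: 0.022
gripper_force: 0.9
```

Request:
{"name": "arm_command", "arguments": {"plan": [[0.5,-0.2,-0.7,0,0,0,0],[0.5,-0.3,-1.4,0,0,0,0],[0.5,-0.4,-2.2,0,0,0,0],[0.5,-0.45,-2.9,0,0,0,0],[0.5,-0.4,-3.6,0,0,0,0]]}}

```text
t: 4.0
tool_pos: [0.4639, 0.2064, 0.1667]
orientation: [-0.0, 0.997, -0.08, 0.0]
force: [-0.8, -1.7, -0.4]
grip_width: 0.0217
gripper_force: 0.5
```

Run:
```python
from h import *
s=get_state();print(s["tool_pos"],s["grip_width"],s["force"])
P=wl(50,125,0)[:2]
for d in range(45,121,5):
    th=np.radians(149.8+69.97-d);q=P+.085*np.array([np.cos(th),np.sin(th)]);print(d,go((*q,.168),frame(0,-99))[0])
```

```text
[0.46385244 0.20639439 0.16672455] 0.02168802382932185 [-0.80039985 -1.69762865 -0.35779588]
45 [-0.02  1.54 -0.13]
50 [-0.03  0.8  -0.13]
55 [ 0.01  0.06 -0.13]
60 [ 0.12 -0.68 -0.13]
65 [ 0.3  -1.4  -0.13]
70 [ 0.53 -2.1  -0.13]
75 [ 0.83 -2.78 -0.13]
80 [ 1.18 -3.43 -0.13]
85 [ 1.59 -4.05 -0.13]
90 [ 2.06 -4.63 -0.13]
95 [ 2.57 -5.17 -0.13]
100 [ 3.12 -5.66 -0.13]
105 [ 3.72 -6.1  -0.13]
110 [ 4.35 -6.48 -0.12]
115 [ 5.02 -6.81 -0.12]
120 [ 5.71 -7.09 -0.12]
```

Request:
{"name": "arm_command", "arguments": {"plan": [[0.5,0.1,-0.7,0,0,0,0],[0.5,0.3,-1.4,0,0,0,0],[0.5,0.5,-2.1,0,0,0,0],[0.5,0.8,-2.8,0,0,0,0],[0.5,1.2,-3.4,0,0,0,0]]}}

```text
t: 4.42
tool_pos: [0.4807, 0.2373, 0.1664]
orientation: [0.001, 0.997, -0.08, -0.001]
force: [-3.1, -3.0, -0.4]
grip_width: 0.0221
gripper_force: 1.5
```

Request:
{"name": "arm_command", "arguments": {"plan": [[0.5,0.4,-0.6,0,0,0,0],[0.5,0.9,-1.2,0,0,0,0],[0.5,1.4,-1.7,0,0,0,0],[0.5,1.4,-1.7,0,0,0,0],[0.5,1.4,-1.7,0,0,0,0]]}}

```text
t: 4.83
tool_pos: [0.4987, 0.2524, 0.1671]
orientation: [-0.001, 0.997, -0.08, 0.001]
force: [0.3, 1.7, 1.2]
grip_width: 0.0218
gripper_force: 1.0
```

Run:
```python
from h import *
s=get_state();print(s["tool_pos"],s["grip_width"],s["force"])
P=wl(50,125,0)[:2]
for d in range(85,111,5):
    th=np.radians(149.8+69.97-d);q=P+.085*np.array([np.cos(th),np.sin(th)]);print(d,go((*q,.168),frame(0,-99))[0])
cv2.imwrite("pics/w3.png",snapshot("wrist")[:,:,::-1])
```

```text
[0.49869135 0.25243514 0.16705605] 0.021819659713978257 [0.32320635 1.65333115 1.1961963 ]
85 [-1.11  1.05 -0.1 ]
90 [-0.65  0.47 -0.1 ]
95 [-0.14 -0.07 -0.09]
100 [ 0.42 -0.56 -0.09]
105 [ 1.01 -1.   -0.09]
110 [ 1.64 -1.38 -0.09]
```

View pics/w3.png

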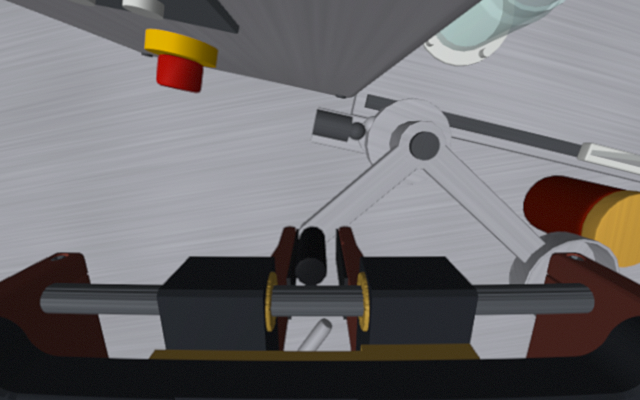

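The knob at (313,255) sits against the leading finger, and the cup is clear of the nozzle at (560,265). So it has passed the detent. I'll nudge it forward, open the fingers and lift.

Request:
{"name": "arm_command", "arguments": {"plan": [[0.5,0.3,-0.4,0,0,0,0],[0.4,0.4,-0.5,0,0,0,0],[0.2,0.3,-0.4,0,0,0,0],[0,0.3,-0.4,0,0,0,0],[-0.2,0.3,-0.4,0,0,0,0]]}}

```text
t: 5.3
tool_pos: [0.5007, 0.2548, 0.1665]
orientation: [0.0, 0.997, -0.08, -0.0]
force: [0.6, -0.1, 0.2]
grip_width: 0.0428
gripper_force: 0.0
```

Request:
{"name": "arm_command", "arguments": {"plan": [[-0.2,0,0,-3,0,0,0],[-0.2,0,0,-7,0,0,0],[-0.2,0,0,-11,0,0,0],[-0.2,0,0,-15,0,0,0],[-0.2,0,0,-18,0,0,0]]}}

```text
t: 5.72
tool_pos: [0.5014, 0.2551, 0.3502]
orientation: [-0.001, 0.997, -0.08, 0.001]
force: [0.5, 0.3, 0.2]
grip_width: 0.0526
gripper_force: 0.0
```

Run:
```python
from h import *
get_state()
for i in range(3): snapshot("wrist")
p=camera_params("wrist");im=snapshot("wrist")[:,:,::-1].copy();s=get_state();print(s["tool_pos"],s["joint_pos"].round(2),s["force"])
x=p["R"]@wl(102,192,182.5)+p["t"];u=(p["intrinsics"]@(x/x[2]))[:2].astype(int);print(u)
o=u-[22,22];g=im.max(2)[o[1]:o[1]+44,o[0]:o[0]+44]
n,l,st,c=cv2.connectedComponentsWithStats((g<60).astype(np.uint8));i=1+np.argmax(st[1:,4]);print(st[i],c[i]+o)
k=plane("wrist",c[i]+o,.1825,p);v=k[:2]-wl(50,125,0)[:2]
print(k,wl(102,192,182.5),np.hypot(*v),"angle",np.radians(149.8+69.97)-np.arctan2(v[1],v[0])%(2*np.pi))
```

```text
[0.50106533 0.25499926 0.34730352] [ 0.45  0.21  1.64 -0.    1.29  2.18] [ 0.09193734 -0.35146651  0.4472516 ]
[318 188]
[ 16  13  12  18 186] [317.76344086 187.55376344]
[0.50187086 0.25587953 0.1825    ] [0.50075077 0.25529369 0.1825    ] 0.08472080208962691 angle 1.718596508929334
```

Run:
```python
from h import *
p=camera_params("wrist");s=get_state();q=s["orientation"];C=Ro.from_quat([*q[1:],q[0]])
c=-p["R"].T@p["t"];print("cam in tool",C.inv().apply(c-s["tool_pos"]))
for n,u in(("funnel",(430,155)),("lids",(429,201)),("sponge",(436,247))):
    X=plane("top",u,.06);print(n,X.round(3))
G=frame(35,-20)
for l in[(-420,0,330),(-400,0,128),(-345,0,128),(-137,0,128)]:print(l,wl(*l))
print("lean0",go((.43,.08,.36),frame(0,-60)),go(wl(-420,0,330),G))
```

```text
cam in tool [ 0.07203996 -0.00074683 -0.16249652]
funnel [ 0.648 -0.425  0.06 ]
lids [ 0.49  -0.418  0.06 ]
sponge [ 0.338 -0.436  0.06 ]
(-420, 0, 330) [ 0.5023422  -0.30089464  0.33      ]
(-400, 0, 128) [ 0.50919257 -0.28210442  0.128     ]
(-345, 0, 128) [ 0.52803109 -0.23043131  0.128     ]
(-137, 0, 128) [ 0.59927495 -0.03501301  0.128     ]
lean0 (array([-4.22, 18.41, -1.29]), array([ -0. ,  -0.1, -39.2])) (array([ 9.  , 54.86,  1.69]), array([ 24.1,  29.1, -76.5]))
```

Request:
{"name": "arm_command", "arguments": {"plan": [[1,-0.8,3.7,-0.3,0,0,-7],[1,-1.7,7.4,-0.6,0,0,-14],[1,-2.5,11.1,-0.9,0,0,-21],[1,-3.4,14.8,-1.1,0,0,-28],[1,-4.2,18.4,-1.3,0,0,-35]]}}

```text
t: 6.33
tool_pos: [0.4289, 0.0805, 0.3575]
orientation: [-0.0, 0.975, 0.223, -0.002]
force: [1.0, -1.0, 0.4]
grip_width: 0.0228
gripper_force: 0.0
```

Run:
```python
from h import *
s=get_state();print(s["tool_pos"],s["joint_pos"].round(2))
print(go((.41,-.12,.36),frame(0,-30)),go((.46,-.3,.34),frame(20,-20)))
```

```text
[0.42889372 0.0805115  0.35749698] [ 0.16 -0.01  1.86 -0.    1.3   1.28]
(array([-10.42,  17.23,  -0.23]), array([ -0.1,   0.2, -34.2])) (array([-13.74,  35.62,   1.77]), array([  7.6,  19.2, -43.8]))
```

Request:
{"name": "arm_command", "arguments": {"plan": [[1,-2.1,3.4,0,0,0,-7],[1,-4.2,6.8,0,0,0,-14],[1,-6.3,10.2,0,0,0,-21],[1,-8.4,13.6,0,0,0,-28],[1,-10.4,17,0,0,0,-34]]}}

```text
t: 6.75
tool_pos: [0.4116, -0.0898, 0.3577]
orientation: [-0.001, 0.886, 0.464, -0.001]
force: [0.0, -0.2, -0.5]
grip_width: 0.0002
gripper_force: 0.0
```

Run:
```python
from h import *
s=get_state();print(s["tool_pos"],s["joint_pos"].round(2))
print(go((.46,-.3,.34),frame(25,-20)))
```

```text
[ 0.41162005 -0.08979831  0.35771645] [-0.24 -0.04  1.89 -0.    1.3   0.36]
(array([-14.52,  15.96,   1.74]), array([  3. ,  24.9, -14.5]))
```

Request:
{"name": "arm_command", "arguments": {"plan": [[1,-2.8,3,0.3,0.5,4,-2.5],[1,-5.6,6,0.6,1,8,-5],[1,-8.4,9,1,1.5,12,-8],[1,-11.2,12,1.4,2,16,-10.5],[1,-14,15.5,1.7,2.5,20,-13]]}}

```text
t: 7.17
tool_pos: [0.4561, -0.285, 0.3414]
orientation: [-0.101, 0.815, 0.552, 0.145]
force: [1.3, 1.2, 0.6]
grip_width: 0.0007
gripper_force: 0.0
```

Run:
```python
from h import *
s=get_state();print(s["tool_pos"],s["joint_pos"].round(2))
print(go(wl(-420,0,250),frame(45,-20)))
```

```text
[ 0.45609417 -0.28497727  0.34137426] [-0.77  0.24  1.66  0.33  1.4  -0.47]
(array([-2.95,  4.92,  8.63]), array([ 0.8, 24.6, -1.7]))
```

Request:
{"name": "arm_command", "arguments": {"plan": [[1,-0.6,1,1.7,0,5,0],[1,-1.2,2,3.4,0,10,-0.5],[1,-1.8,3,5.1,0.5,15,-1],[1,-2.4,4,6.9,0.5,20,-1.5],[1,-3,4.9,8.6,0.8,24.6,-1.7]]}}

```text
t: 7.58
tool_pos: [0.5025, -0.3001, 0.2491]
orientation: [-0.22, 0.757, 0.529, 0.313]
force: [0.1, 0.6, 0.4]
grip_width: 0.0007
gripper_force: 0.0
```

Run:
```python
from h import *
for i in range(3): snapshot("top")
s=get_state();print(s["tool_pos"],s["joint_pos"].round(2),s["force"])
G=frame(45,-20);print(go(wl(-420,0,128),G),go(wl(-390,0,128),G))
cv2.imwrite("pics/s4.png",snapshot("scene")[100:300,170:490,::-1].repeat(2,0).repeat(2,1))
```

```text
[ 0.50142922 -0.29946654  0.24741287] [-0.89  0.55  1.59  0.65  1.5  -0.75] [0.87898772 0.03715059 0.46099686]
(array([-8.5 ,  0.23,  8.38]), array([-0.3,  0.1, -0.4])) (array([-6.38,  0.23, 10.5 ]), array([-0.3,  0.1, -0.4]))
```

View pics/s4.png

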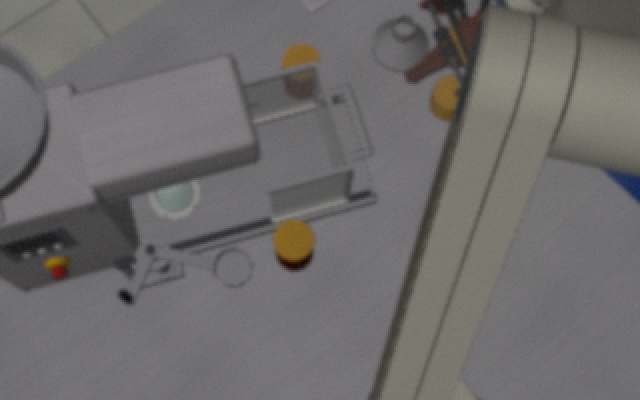

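Scene crop: the tray is parked with its knob at (127,296), the cup is at (233,267), the guard is still open with its handle at (350,120), and all loose items are in place. I'll lower the closed fingers behind the handle.

Request:
{"name": "arm_command", "arguments": {"plan": [[1,-2,0,2,0,0,0],[1,-4,0.1,4,0,0,0],[1,-6,0.2,6,0,0,0],[1,-7.5,0.2,7.4,0,0,0],[1,-8.4,0.2,8.3,0,0,0]]}}

```text
t: 8.2
tool_pos: [0.5046, -0.3013, 0.1342]
orientation: [-0.217, 0.757, 0.531, 0.311]
force: [0.3, 0.1, -0.5]
grip_width: 0.0007
gripper_force: 0.0
```

Request:
{"name": "arm_command", "arguments": {"plan": [[1,0.7,0,0.7,0,0,0],[1,1.4,0,1.4,0,0,0],[1,2.1,0,2.1,0,0,0],[1,2.8,0,2.8,0,0,0],[1,3.5,0,3.5,0,0,0]]}}

```text
t: 8.62
tool_pos: [0.5225, -0.2546, 0.1351]
orientation: [-0.217, 0.757, 0.531, 0.312]
force: [0.3, -0.0, -0.4]
grip_width: 0.0002
gripper_force: 0.0
```

```bash
cat >> h.py <<'E'
def loc():
    s=get_state();d=s["tool_pos"][:2]-O;c,sn=np.cos(Y),np.sin(Y)
    print("local mm",np.round(1000*np.r_[c*d[0]+sn*d[1],-sn*d[0]+c*d[1],s["tool_pos"][2]],1),"F along",np.round(c*s["force"][0]+sn*s["force"][1],1),s["force"].round(1),s["joint_pos"].round(2))
    return s
E
python3 -c "
from h import *
loc();G=frame(45,-20)
for x in(-340,-280,-200,-131):print(x,go(wl(x,0,128),G))"
```

```text
local mm [-369.6   -3.1  135.1] F along 0.1 [ 0.3 -0.  -0.4] [-0.82  0.67  1.68  0.71  1.29 -0.85]
-340 (array([ 1.61, -0.31,  2.59]), array([0.1, 0.3, 0.1]))
-280 (array([ 5.87, -0.3 ,  6.81]), array([0.1, 0.3, 0.1]))
-200 (array([11.56, -0.29, 12.43]), array([0.1, 0.3, 0.1]))
-131 (array([16.47, -0.28, 17.28]), array([0.1, 0.3, 0.1]))
```

Request:
{"name": "arm_command", "arguments": {"plan": [[1,0.5,-0.1,1.2,0,0,0],[1,1.2,-0.2,2.2,0,0,0],[1,2,-0.3,3,0,0,0],[1,3,-0.3,3.9,0,0,0],[1,4,-0.3,4.9,0,0,0]]}}

```text
t: 9.03
tool_pos: [0.5407, -0.1952, 0.1258]
orientation: [-0.217, 0.758, 0.53, 0.311]
force: [2.9, -4.1, -10.8]
grip_width: 0.0007
gripper_force: 4.8
```

```bash
python3 -c "
from h import *
loc();G=frame(45,-20)
for x in(-280,-200,-131):print(x,go(wl(x,0,128),G))"
```

```text
local mm [-3.076e+02  2.000e-01  1.258e+02] F along -2.8 [  2.9  -4.1 -10.8] [-0.73  0.66  1.75  0.77  1.21 -0.84]
-280 (array([2.12, 0.01, 1.78]), array([ 0.1,  0.4, -0. ]))
-200 (array([7.82, 0.01, 7.39]), array([ 0.1,  0.4, -0. ]))
-131 (array([12.74,  0.  , 12.24]), array([ 0.1,  0.4, -0. ]))
```

Request:
{"name": "arm_command", "arguments": {"plan": [[1,1,0,1,0,0,0],[1,2,0,2,0,0,0],[1,3,0,3.1,0,0,0],[1,4,0,4.1,0,0,0],[1,5,0,5.1,0,0,0]]}}

```text
t: 9.45
tool_pos: [0.5655, -0.1274, 0.1259]
orientation: [-0.217, 0.758, 0.53, 0.312]
force: [1.8, -3.3, -5.6]
grip_width: 0.0007
gripper_force: 2.8
```

Request:
{"name": "arm_command", "arguments": {"plan": [[1,1,0,1,0,0,0],[1,2,0,2,0,0,0],[1,3,0,3,0,0,0],[1,4,0,4,0,0,0],[1,5,0,5,0,0,0]]}}

```text
t: 9.87
tool_pos: [0.5893, -0.0604, 0.1259]
orientation: [-0.218, 0.757, 0.531, 0.312]
force: [0.8, -4.5, -1.3]
grip_width: 0.0008
gripper_force: 1.5
```

```bash
python3 -c "
from h import *
loc();G=frame(45,-20)
for x in(-160,-145,-131,-126):print(x,go(wl(x,0,125),G))"
```

```text
local mm [-164.3    0.7  125.9] F along -3.9 [ 0.8 -4.5 -1.3] [-0.5   0.63  1.83  0.92  1.07 -0.77]
-160 (array([0.24, 0.07, 0.36]), array([0. , 0.3, 0. ]))
-145 (array([1.31, 0.07, 1.42]), array([0. , 0.3, 0. ]))
-131 (array([2.3 , 0.07, 2.41]), array([0. , 0.3, 0. ]))
-126 (array([2.66, 0.07, 2.76]), array([0. , 0.3, 0. ]))
```

Request:
{"name": "arm_command", "arguments": {"plan": [[1,0.3,0,0.3,0,0,0],[1,0.6,0,0.6,0,0,0],[1,0.9,0,0.9,0,0,0],[1,1.2,0,1.2,0,0,0],[1,1.5,0,1.5,0,0,0]]}}

```text
t: 10.28
tool_pos: [0.5957, -0.0429, 0.1248]
orientation: [-0.217, 0.758, 0.531, 0.311]
force: [-3.7, -9.2, -0.9]
grip_width: 0.0005
gripper_force: 4.0
```

```bash
python3 -c "
from h import *
loc()"
```

```text
local mm [-145.7    0.6  124.8] F along -9.9 [-3.7 -9.2 -0.9] [-0.46  0.62  1.83  0.94  1.05 -0.76]
```

Now in the latch's resisting zone, with 10 N along the slide. I'll keep pushing slowly.

Request:
{"name": "arm_command", "arguments": {"plan": [[1,0.2,0,0.2,0,0,0],[1,0.4,0,0.4,0,0,0],[1,0.6,0,0.6,0,0,0],[1,0.8,0,0.8,0,0,0],[1,0.8,0,0.8,0,0,0]]}}

```text
t: 10.7
tool_pos: [0.6, -0.0314, 0.1252]
orientation: [-0.218, 0.758, 0.531, 0.312]
force: [-0.6, -2.9, -3.2]
grip_width: 0.0005
gripper_force: 1.9
```

```bash
python3 -c "
from h import *
loc()"
```

```text
local mm [-133.4    0.5  125.2] F along -2.9 [-0.6 -2.9 -3.2] [-0.44  0.62  1.83  0.95  1.04 -0.75]
```

Request:
{"name": "arm_command", "arguments": {"plan": [[1,0.1,0,0.1,0,0,0],[1,0.2,0,0.2,0,0,0],[1,0.3,0,0.3,0,0,0],[1,0.3,0,0.3,0,0,0]]}}

```text
t: 11.03
tool_pos: [0.601, -0.0302, 0.124]
orientation: [-0.216, 0.759, 0.531, 0.31]
force: [-6.7, -17.5, -4.8]
grip_width: 0.0004
gripper_force: 8.2
```

```bash
python3 -c "
from h import *
loc()"
```

```text
local mm [-131.9   -0.   124. ] F along -18.7 [ -6.7 -17.5  -4.8] [-0.44  0.62  1.83  0.95  1.03 -0.75]
```

The force rose to 19 N at the hard stop, so the guard is home. I'll retreat straight back.

Request:
{"name": "arm_command", "arguments": {"plan": [[1,-0.7,0,-0.7,0,0,0],[1,-2,0,-2,0,0,0],[1,-4,0,-4,0,0,0],[1,-6.5,0,-6.5,0,0,0],[1,-9,0,-9,0,0,0]]}}

```text
t: 11.45
tool_pos: [0.5575, -0.1473, 0.1266]
orientation: [-0.219, 0.757, 0.531, 0.312]
force: [1.1, -0.7, -0.7]
grip_width: 0.0004
gripper_force: 0.0
```

Request:
{"name": "arm_command", "arguments": {"plan": [[1,-2.5,0,-2.5,0,0,0],[1,-5,0,-5,0,0,0],[1,-5,0,-5,0,0,0],[1,-5,0,-5,0,0,0]]}}

```text
t: 11.78
tool_pos: [0.5338, -0.215, 0.1267]
orientation: [-0.217, 0.758, 0.529, 0.313]
force: [-0.1, -0.3, 0.2]
grip_width: 0.0005
gripper_force: 0.0
```

Run:
```python
from h import *
loc()
t=snapshot("top")[90:240,180:400,::-1];s=snapshot("scene")[90:260,180:400,::-1]
f=lambda a:cv2.convertScaleAbs(cv2.resize(a,(396*1,300)),alpha=1.4)
cv2.imwrite("pics/e.png",np.hstack([f(t),f(s)]))
```

```text
local mm [-3.285e+02 -1.000e-01  1.267e+02] F along -0.3 [-0.1 -0.3  0.2] [-0.76  0.67  1.73  0.76  1.23 -0.85]
```

View pics/e.png

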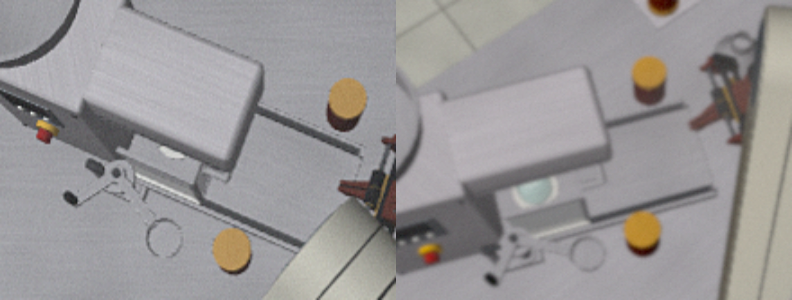

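Left half: the guard is under the head, with its handle end at (217,175). The tray is parked, with its knob at (70,198) and cup at (163,238). Right half: the jar is upright at (536,188), the other jars haven't moved, and the gripper is clear of everything.

```bash
python3 -c "
from plant import *
print(sign_off())"
```

```text
the job is handed in; nothing more can be done
None
```

I swung the drip tray to its end stop and pushed the guard against its hard stop past the latch. The jar still stands under the nozzle, nothing visible has moved, and the job is handed in; the sign-off returned no verdict.

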